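# Clear the scoop off the tube block and hold the glue press down

## Task

The tube block in the green lever press has fresh glue under its base card, but somebody left the small aluminium scoop lying on top of it, under the pressure pad. Take the scoop out by its orange handle and lay it flat in the steel tray without dropping it, then pull the press lever down by its red cross handle until the lever is level, so that the pad bears on the block, and keep it there: you finish while still holding the lever level against its spring. Do not force the lever well past level, do not shift the block, and leave everything else on the bench where it is.

Things in the scene. Friction and masses are not known exactly. Their poses are not given: they have to be found in the camera images.
- press: Green bench lever press, bolted down. Origin: on the bench under the ram's axis; x to its back, y to its left. Bed 265 x 180 x 22 mm (x -90 to +175). Column x +98 to +152, 60 wide; overarm 50 wide from x -28 back, z 176 to 210 mm; pivot cheeks and white plates (green mark = level) up to z 270 at x +40 to +107. The lever, in the plane y = 0, runs from the pivot forward beyond the bed.
- lever (a joint): Lever angle, rad: 0 at rest (raised 0.47 above level by a return spring), growing as it is pulled down; 0.47 = level; stop at 0.61. It springs back if let go. Its bar is 12 mm wide, 22 high. Push needed at the handle: 2 to 4 N until the pad meets the block (0.38 rad), then rising to some 13 N at level and about 5 N more for each 0.06 rad beyond.
- lever_pivot (a point): Axis of the lever, in the press's frame at x +90, y 0, z +220 mm. Axes as the press's; the lever turns about y, and pulling it down moves the handle down and a little to the front (-x).
- handle: Red cross handle at the lever's front end: round bar 26 mm across, 120 long, level, along the press's y, a sleeve that rolls freely on its spindle. Origin: its centre, 250 mm from the pivot: at rest 223 in front of (-x) and 113 above it, at level 250 in front at its height. The lever joins its middle from behind; each half has 50 mm free to be gripped from above, fingers before and behind it. Or push from above.
- pad: Square pressure pad under the ram, 100 x 100 x 10 mm, aluminium with a black rubber face, hung on four springs. Origin: centre of its underside. At rest its underside is 38 mm above the block's top; the ram goes down 45.7 mm from rest to level, the springs giving the rest. With the lever level it bears on the block with about 25 N.
- block: Tube block in the press's nest: 25 brown paper tubes, 5 x 5, 110 x 110 mm and 80 mm high, top open-ended tubes, 0.3 kg, loose, squared to the press. Origin: centre of its underside, on the bed, 22 mm above the bench.
- scoop: Aluminium hand scoop, about 0.11 kg (varies), flat on the block under the pad, handle sticking out to the press's left. Origin: centre of the pan's underside, z up; pan 64 mm wide (x), 80 long (y -40 to 40), 22 high, 2 mm walls, open at -y. Orange handle along +y from y 50 to 150, 18 wide (x), 16 high, its centre line 28 above the underside. Mass centre near y +25.
- scoop_grip (a point): Middle of the scoop's orange handle: in the scoop's frame y +102, z +28 mm. Axes as the scoop's.
- tray: Flat stainless steel tray, open at the top, 190 mm (its x) by 250 mm (its y) outside, 25 mm high, walls and floor 3 mm, loose but heavy (0.9 kg). It stands left or right of the press. Origin: centre of its underside, z up.
- carton: Bystander, leave alone. Open brown cardboard carton 190 x 250 x 45 mm holding two stacks of base cards; about the footprint of the steel tray, and it stands on the other side of the press. Origin: centre of its underside.
- spare_block_1: Bystander, leave alone. Tube block like the one in the press, standing on the bench just behind the press on its left. Origin: centre of its underside.
- spare_block_2: Bystander, leave alone. Tube block like the one in the press, standing on the bench at the left edge. Origin: centre of its underside.
- tape_roll: Bystander, leave alone. Roll of tan paper tape lying flat, 84 mm across, 24 mm high, on the bench in front of the press. Origin: centre of its underside.
- glue_bottle: Bystander, leave alone. White bottle with red cap, 66 mm across, 180 mm tall, standing just behind the press on its right. Origin: centre of its underside.
- mallet: Bystander, leave alone. Rubber mallet with wooden shaft lying along its x axis at the right edge; 305 mm long, head 95 mm wide and 60 mm high at the +x end. Origin: on the bench under it, 170 mm from the shaft's end.
- glue_brush: Bystander, leave alone. Flat wooden brush 50 mm wide, 185 mm long along its y axis (bristles to +y), 14 mm thick, on the bench in front of the press. Origin: at its underside, where the handle meets the head.
There are look-alikes about, which are no part of the job. Several things have the shape of the scoop; the one meant has the colours described above.

How it is judged:
By the outcome, as a careful person would: the job done as asked, in the order asked, and still so for the second after the job is handed in, while the arm keeps its last pose, push and grip.
It also fails if it takes over 70 s, if anything falls off the work surface, if the arm or the gripper's body presses on something with over 40 N, if the wrist force passes 120 N, or if a joint passes its speed limit or range.

## Robot

A 7-joint arm with a two-finger parallel gripper is mounted at the origin on the work surface. World frame = base frame: x ahead of the robot, y to its left, z up, the work surface at z = 0. Lengths are in m, angles in rad, forces in N, time in s.
With the tool pointing down it reaches from about 0.35 to 0.9 m from the base axis. Payload 8.1 kg.
Tool frame: the origin (TCP) lies where the fingers leave the gripper's body, on its centre line; the fingertips stand 73 mm ahead of it and the grasp point (between the pads) lies 54 mm ahead of it; z points along the fingers, y is the direction in which the jaws open and shut (so a half turn about z gives the same grasp; the last joint's range is limited). The gripper opens to 85 mm and grips with 20 to 120 N. Pads are 22 mm wide; open, the fingers measure 114 mm over their backs; the gripper's body (76 mm by 85 mm) begins 54 mm behind the grasp point. The pads swing forward as they close: fully open they stand 13 mm farther back than shut.
Start: joints at [1.244, 0.434, 0.025, 1.573, -0.012, 1.134, -0.075], TCP at [0.139, -0.609, 0.304] pointing down, gripper open.
Joint ranges: [-2.62, 2.62], [-0.44, 2.09], [-1.27, 1.32], [0.08, 2.57], [-1.32, 4.46], [0.12, 2], [-2.74, 2.74]. Speed limits (rad/s): [2.22, 2.22, 3.01, 3.01, 3.14, 3.14, 3.14].

## Interface

Orientations are given as a rotation vector (axis times angle).
In Python, from station import * gives the robot as it stands.
- The arm moves only by the shell command python3 -m pendant 'ROWS' [FORCE]. ROWS is JSON, a list of rows, each an object of numbers: "wx", "wy", "wz": the turn, a rotation vector about the tool's x, y, z in degrees; "dx", "dy", "dz": the shift along the tool's x, y, z in cm; "gripper": the closure, from -1 (fully open) to 1 (shut). A call has exactly 5 rows; each row is the pose to reach, as a shift and turn from the pose commanded when the call began, along the tool's axes at that moment; what a row does not reach only later rows make up. A row lasts 1/12 s, in which the tool goes at most 41.7 mm and 7.16 degrees, less where a joint would pass 70% of its speed; a pose out of reach is approached as far as the arm can. A call with a gripper value outside its range is refused whole. The fingers move at their own pace and stop on an object; FORCE is the grip in N (left out, the last holds). Time passes only in rows, so rows that repeat a pose let the fingers close, or fill a call up. It gives the time, the measured TCP pose, the force and the opening at its end, in the units of the state.
- get_obs(): the state, without advancing time (a new reading comes with each control period).
- grab_frame(name): name is "side" or "top" or "wrist"; returns (picture, depth): 480x640x3 uint8, red, green, blue; 480x640 float32, m along the optical axis (not along the pixel's ray), 0 where there is no reading.
- get_calibration(name): a dict with "K" (3x3 intrinsics, pixels), "rvec" (rotation vector, rad) and "tvec" (3), from world to camera coordinates, as OpenCV has them. Camera axes: x right, y down, z forward; pixel columns grow to the right and rows downward; lengths in m; the calibration is good to about 2 mm. A picture is of the moment at which its call begins: read the wrist's pose just before it. get_calibration takes no time and is no camera call; for the wrist camera it gives the pose at the moment of the call.
- finish_job(): hands the job in, once; it reports no verdict.
The state is a dict: "clock": time; "qpos": joint angles; "qvel": joint speeds; "joint_efforts": joint torques, N m; "tool_pos": TCP position; "tcp_rot": TCP orientation; "wrist_force": force on the tool from outside, world axes, zero at the start; "ft_torque": the same for the moment, N m; "width": finger opening in m.
Only numpy, scipy, OpenCV 4.12 (cv2) and the standard library are available. Lean on these libraries where they do the work, as an engineer would, in place of code of your own. Each camera call takes 0.05 s, during which the arm holds its last target. There are 200 camera calls.

## Working session

There is one attempt and no reset: what is moved stays moved. The work goes in short steps, Python scripts to look and compute and a shell command to move; the robot and the scene stay as the last step left them, time stands still between calls to the robot, and variables do not carry over. Pictures are saved under pics/ and viewed, about 8 in all and at most 12, crops included, and the job is handed in when it is done.

```bash
mkdir -p pics; ls; cat > h.py <<'E'
from station import *
import numpy as np, cv2, pickle
from scipy.spatial.transform import Rotation as R
def snap(n,tag):
    c=get_calibration(n); p,d=grab_frame(n)
    pickle.dump((c,p,d),open(f'{tag}.pkl','wb')); cv2.imwrite(f'pics/{tag}.png',p[:,:,::-1]); return c,p,d
def load(tag): return pickle.load(open(f'{tag}.pkl','rb'))
def cloud(c,d):
    K=np.array(c['K']);Rm=R.from_rotvec(np.ravel(c['rvec'])).as_matrix();t=np.ravel(c['tvec'])
    v,u=np.mgrid[:d.shape[0],:d.shape[1]]
    P=np.stack([(u-K[0,2])/K[0,0]*d,(v-K[1,2])/K[1,1]*d,d],-1)
    return (P-t)@Rm
E
python3 - <<'E'
from h import *
a=snap('top','top1')[1]; b=snap('side','side1')[1]
for n in ('top','side','wrist'):
    c=get_calibration(n); Rm=R.from_rotvec(np.ravel(c['rvec'])).as_matrix(); print(n,-Rm.T@np.ravel(c['tvec']),Rm[2])
print(get_obs())
E
```

```text
pics
top [0.22619917 0.00386676 2.08585003] [ 0.13876862 -0.01013694 -0.99027295]
side [-4.58423344e-04  7.80410127e-01  1.30177975e+00] [ 0.3457447  -0.54515078 -0.76372196]
wrist [ 0.2206634  -0.58989073  0.37234177] [-0.31763429 -0.07056378 -0.94558406]
{'clock': 0.1, 'qpos': array([ 1.24438872,  0.43515952,  0.02496495,  1.57402637, -0.01159117,
        1.1339732 , -0.07510134]), 'qvel': array([ 0.0019675 , -0.00231537,  0.00053693, -0.00217497,  0.00084713,
       -0.00174002, -0.00083225]), 'joint_efforts': array([ 3.84031999e-03, -6.71751595e+01,  1.02851238e+00, -3.16900170e+01,
        1.57598237e-02,  7.17036150e-03,  3.64815583e-05]), 'tool_pos': array([ 0.13859659, -0.60907735,  0.30319256]), 'tcp_rot': array([-3.12057053e+00, -3.50574846e-01,  4.57216084e-04]), 'wrist_force': array([-0.42057019,  1.11102785, -0.72191403]), 'ft_torque': array([ 0.00364035, -0.0437983 , -0.01474674]), 'width': 0.08532162875360362}
```

View pics/top1.png

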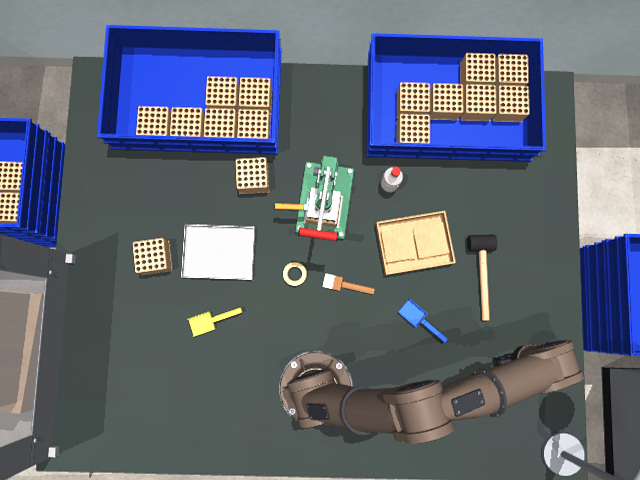

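View pics/side1.png

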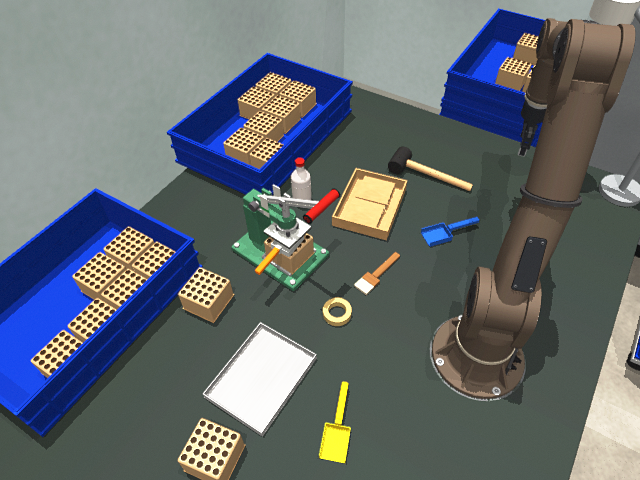

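The top view shows the press at about (322,205), the orange handle at (290,207), the red handle at (318,235), the tray on the left at (219,252) and the carton on the right. Next I measure these in both views.

```bash
cat > m.py <<'E'
from h import *
def fit(P):
    c=(np.percentile(P,2,0)+np.percentile(P,98,0))/2; m=P.mean(0); w=np.linalg.svd(P[:,:2]-m[:2],full_matrices=False)[2][0]
    s=(P[:,:2]-m[:2])@w
    return m.round(4),'yaw',np.degrees(np.arctan2(w[1],w[0])).round(2),'len',np.ptp(np.percentile(s,[1,99])).round(4),'z',np.percentile(P[:,2],[5,50,95]).round(3),len(P)
def masks(p):
    h,s,v=cv2.split(cv2.cvtColor(p,cv2.COLOR_RGB2HSV))
    return dict(red=((h<5)|(h>175))&(s>200)&(v>90),orange=(h>=12)&(h<=20)&(s>190)&(v>150),green=(h>60)&(h<90)&(s>90)&(v>50),white=(s<25)&(v>150))
E
python3 - <<'E'
from m import *
rois={'top1':dict(red=(295,225,345,245),orange=(270,198,306,216),white=(178,218,262,286),green=(290,150,360,240)),
'side1':dict(red=(300,185,345,225),orange=(250,245,282,278),white=(200,320,320,435),green=(230,180,330,290))}
for t in rois:
    c,p,d=load(t);P=cloud(c,d);M=masks(p)
    for k,(a,b,e,f) in rois[t].items():
        m=np.zeros(d.shape,bool);m[b:f,a:e]=1;m&=M[k]&(d>0)
        if k=='green': m&=(P[...,2]>.014)&(P[...,2]<.03)
        if k=='white': m&=(P[...,2]<.04)
        q=P[m]
        if len(q)<5: print(t,k,'none');continue
        print(t,k,*fit(q))
        if k in('green','white'): 
            r=cv2.minAreaRect((q[:,:2]*1000).astype(np.float32)); print('   rect',r)
E
```

```text
top1 red [0.4913 0.0079 0.3413] yaw -94.82 len 0.1107 z [0.334 0.341 0.349] 51
top1 orange none
top1 white [0.4689 0.3655 0.0041] yaw -90.54 len 0.2469 z [-0.007  0.003  0.02 ] 3678
   rect ((470.8106689453125, 366.519775390625), (200.03541564941406, 257.0429992675781), 0.09001897275447845)
top1 green [ 0.6833 -0.0202  0.0216] yaw 174.99 len 0.258 z [0.015 0.022 0.029] 1016
   rect ((666.3318481445312, -12.300010681152344), (178.67994689941406, 264.5614318847656), 83.54324340820312)
side1 red [0.4891 0.0049 0.342 ] yaw 90.38 len 0.1165 z [0.336 0.344 0.348] 338
side1 orange [0.6132 0.1115 0.1311] yaw 98.78 len 0.1267 z [0.129 0.135 0.14 ] 89
side1 white [0.4685 0.3634 0.0042] yaw 89.44 len 0.2472 z [-0.002  0.003  0.022] 6031
   rect ((473.58721923828125, 354.2080383300781), (264.4917907714844, 205.04393005371094), 89.54602813720703)
side1 green [0.644  0.0245 0.0215] yaw -170.4 len 0.2831 z [0.016 0.022 0.027] 1329
   rect ((728.728759765625, -27.200775146484375), (201.16110229492188, 406.9679870605469), 79.07649230957031)
```

```bash
cat > plan.py <<'E'
from h import *
# desired rotation: tool z = down tilted, tool y = jaw dir yaw (deg, world), lean: tool back leans toward +y (deg)
def Rdes(jaw,lean=0):
    y=np.array([np.cos(np.radians(jaw)),np.sin(np.radians(jaw)),0]); z=np.array([0,0,-1.])
    x=np.cross(y,z); M=np.stack([x,y,z],1)
    side=np.cross([0,0,1],y); s=np.sign(side[1]) or 1
    # rotate about jaw axis so that -z leans to +y
    for sg in (1,-1):
        Q=R.from_rotvec(sg*np.radians(lean)*y).as_matrix()@M
        if -Q[1,2]>=0: return Q
    return M
def go(g,Rd,grasp=True):
    o=get_obs(); R0=R.from_rotvec(o['tcp_rot']).as_matrix(); p=np.array(g,float)
    if grasp: p=p-0.054*Rd[:,2]
    d=R0.T@(p-o['tool_pos'])*100; w=np.degrees(R.from_matrix(R0.T@Rd).as_rotvec())
    print('tcp target',p.round(4),'d cm',d.round(2),'w deg',w.round(2),'|d|',np.linalg.norm(d).round(1),'|w|',np.linalg.norm(w).round(1)); return d,w
def st():
    o=get_obs(); R0=R.from_rotvec(o['tcp_rot']).as_matrix()
    print('t',round(o['clock'],2),'tcp',o['tool_pos'].round(4),'grasp',(o['tool_pos']+.054*R0[:,2]).round(4),'F',np.round(o['wrist_force'],1),'w',round(o['width'],4),'q',o['qpos'].round(2)); print('x,y,z cols\n',R0.round(3))
E
python3 - <<'E'
from plan import *
st()
c,p,d=load('top1');P=cloud(c,d)
for u,v in((320,385),(415,400),(440,400),(480,390),(520,370),(550,360),(565,355)): print(u,v,P[v,u].round(3))
c,p,d=load('side1');P=cloud(c,d)
for u,v in((590,40),(555,40),(550,60),(540,75),(537,100),(530,130),(527,150),(575,130)): print('s',u,v,P[v,u].round(3))
for j in (0,180): go([.55,-.3,.5],Rdes(j,0))
E
```

```text
t 0.1 tcp [ 0.1386 -0.6091  0.3032] grasp [ 0.1386 -0.609   0.2492] F [-0.4  1.1 -0.7] w 0.0853 q [ 1.24  0.44  0.02  1.57 -0.01  1.13 -0.08]
x,y,z cols
 [[ 0.975  0.222 -0.   ]
 [ 0.222 -0.975  0.001]
 [-0.    -0.001 -1.   ]]
320 385 [ 0.044 -0.011  0.335]
415 400 [ 0.07  -0.207  0.835]
440 400 [ 0.068 -0.265  0.809]
480 390 [ 0.086 -0.364  0.763]
520 370 [ 0.128 -0.477  0.698]
550 360 [ 0.15  -0.565  0.658]
565 355 [ 0.162 -0.611  0.637]
s 590 40 [ 0.049 -0.202  0.818]
s 555 40 [ 0.126 -0.382  0.711]
s 550 60 [ 0.142 -0.582  0.553]
s 540 75 [ 0.152 -0.573  0.51 ]
s 537 100 [ 0.137 -0.57   0.438]
s 530 130 [ 0.126 -0.556  0.347]
s 527 150 [ 0.145 -0.919 -0.002]
s 575 130 [ 0.009 -0.134  0.68 ]
tcp target [ 0.55  -0.3    0.554] d cm [ 46.97 -21.04 -25.06] w deg [-7.000e-02 -5.000e-02 -7.718e+01] |d| 57.2 |w| 77.2
tcp target [ 0.55  -0.3    0.554] d cm [ 46.97 -21.04 -25.06] w deg [-5.0000e-02  8.0000e-02  1.0282e+02] |d| 57.2 |w| 102.8
```

```bash
cat >> plan.py <<'E'
def chain(wps,Rend,grasp=True):
    "wps: positions; split in calls of <=19 cm, <=33 deg; prints the shift/turn of each call"
    o=get_obs(); R0=R.from_rotvec(o['tcp_rot']); p0=o['tool_pos']; Re=R.from_matrix(Rend)
    off=0.054*Rend[:,2] if grasp else 0
    pts=[p0]
    for w in wps:
        w=np.array(w)-off; n=max(1,int(np.ceil(np.linalg.norm(w-pts[-1])/.19))); a=pts[-1]
        pts+= [a+(w-a)*(i+1)/n for i in range(n)]
    n=len(pts)-1; tot=(R0.inv()*Re).as_rotvec(); prev=R0
    k=max(1,int(np.ceil(np.degrees(np.linalg.norm(tot))/33)))
    for i in range(n):
        cur=R0*R.from_rotvec(tot*min(1,(i+1)/k))
        print(i+1,'d',(prev.inv().apply(pts[i+1]-pts[i])*100).round(2),'w',np.degrees((prev.inv()*cur).as_rotvec()).round(2)); prev=cur
    if k>n: print('turn unfinished')
E
python3 -c "
from plan import *
chain([[.4,-.42,.45],[.58,-.1,.48],[.60,.17,.46],[.61,.18,.30]],Rdes(0))"
```

```text
1 d [ 9.89 -4.22 -6.69] w [-2.000e-02 -2.000e-02 -2.573e+01]
2 d [10.74  0.49 -6.69] w [-2.000e-02 -2.000e-02 -2.573e+01]
3 d [ 9.46  5.11 -6.69] w [-2.000e-02 -2.000e-02 -2.573e+01]
4 d [16.   9.  -1.5] w [0. 0. 0.]
5 d [16.   9.  -1.5] w [0. 0. 0.]
6 d [13.5  1.   1. ] w [0. 0. 0.]
7 d [13.5  1.   1. ] w [0. 0. 0.]
8 d [ 1.  1. 16.] w [0. 0. 0.]
```

```bash

python3 -m pendant '[{"dx":2,"dy":-0.8,"dz":-1.3,"wz":-5},{"dx":4,"dy":-1.7,"dz":-2.7,"wz":-10},{"dx":6,"dy":-2.5,"dz":-4,"wz":-15},{"dx":8,"dy":-3.4,"dz":-5.3,"wz":-20},{"dx":9.9,"dy":-4.2,"dz":-6.7,"wz":-25.7,"gripper":-1}]'
python3 -m pendant '[{"dx":2,"dy":0.1,"dz":-1.3,"wz":-5},{"dx":4,"dy":0.2,"dz":-2.7,"wz":-10},{"dx":6,"dy":0.3,"dz":-4,"wz":-15},{"dx":8.5,"dy":0.4,"dz":-5.3,"wz":-20},{"dx":10.7,"dy":0.5,"dz":-6.7,"wz":-25.7}]'
python3 -m pendant '[{"dx":2,"dy":1,"dz":-1.3,"wz":-5},{"dx":4,"dy":2,"dz":-2.7,"wz":-10},{"dx":6,"dy":3,"dz":-4,"wz":-15},{"dx":8,"dy":4,"dz":-5.3,"wz":-20},{"dx":9.5,"dy":5.1,"dz":-6.7,"wz":-25.7}]'
python3 -c "
from plan import *
st()
chain([[.58,-.1,.48],[.60,.17,.46],[.61,.18,.30]],Rdes(0))"
```

```text
t 0.1 tcp [ 0.1386 -0.6091  0.3032] grasp [ 0.1386 -0.609   0.2492] F [-0.4  1.1 -0.7] w 0.0853 q [ 1.24  0.44  0.02  1.57 -0.01  1.13 -0.08]
x,y,z cols
 [[ 0.975  0.222 -0.   ]
 [ 0.222 -0.975  0.001]
 [-0.    -0.001 -1.   ]]
1 d [13.58 -9.97 -5.76] w [-2.000e-02 -2.000e-02 -2.573e+01]
2 d [16.56 -3.08 -5.77] w [-2.000e-02 -2.000e-02 -2.573e+01]
3 d [16.26  4.41 -5.77] w [-2.000e-02 -2.000e-02 -2.573e+01]
4 d [12.73 11.04 -5.77] w [0. 0. 0.]
5 d [13.5  1.   1. ] w [0. 0. 0.]
6 d [13.5  1.   1. ] w [0. 0. 0.]
7 d [ 1.  1. 16.] w [0. 0. 0.]invalid input at $[0]: expected keys wx, wy, wz, dx, dy, dz, gripper
invalid input at $[0]: expected keys wx, wy, wz, dx, dy, dz, gripper
invalid input at $[0]: expected keys wx, wy, wz, dx, dy, dz, gripper
```

All keys are required in every row, so I'll send the same moves again with full rows.

```bash

python3 -m pendant '[{"wx":0,"wy":0,"wz":-5,"dx":2,"dy":-0.8,"dz":-1.3,"gripper":-1},{"wx":0,"wy":0,"wz":-10,"dx":4,"dy":-1.7,"dz":-2.7,"gripper":-1},{"wx":0,"wy":0,"wz":-15,"dx":6,"dy":-2.5,"dz":-4,"gripper":-1},{"wx":0,"wy":0,"wz":-20,"dx":8,"dy":-3.4,"dz":-5.3,"gripper":-1},{"wx":0,"wy":0,"wz":-25.7,"dx":9.9,"dy":-4.2,"dz":-6.7,"gripper":-1}]'
python3 -m pendant '[{"wx":0,"wy":0,"wz":-5,"dx":2,"dy":0.1,"dz":-1.3,"gripper":-1},{"wx":0,"wy":0,"wz":-10,"dx":4,"dy":0.2,"dz":-2.7,"gripper":-1},{"wx":0,"wy":0,"wz":-15,"dx":6,"dy":0.3,"dz":-4,"gripper":-1},{"wx":0,"wy":0,"wz":-20,"dx":8.5,"dy":0.4,"dz":-5.3,"gripper":-1},{"wx":0,"wy":0,"wz":-25.7,"dx":10.7,"dy":0.5,"dz":-6.7,"gripper":-1}]'
python3 -m pendant '[{"wx":0,"wy":0,"wz":-5,"dx":2,"dy":1,"dz":-1.3,"gripper":-1},{"wx":0,"wy":0,"wz":-10,"dx":4,"dy":2,"dz":-2.7,"gripper":-1},{"wx":0,"wy":0,"wz":-15,"dx":6,"dy":3,"dz":-4,"gripper":-1},{"wx":0,"wy":0,"wz":-20,"dx":8,"dy":4,"dz":-5.3,"gripper":-1},{"wx":0,"wy":0,"wz":-25.7,"dx":9.5,"dy":5.1,"dz":-6.7,"gripper":-1}]'
python3 -c "
from plan import *
st()
chain([[.58,-.1,.48],[.60,.17,.46],[.61,.18,.30]],Rdes(0))"
```

```text
clock: 0.52
tool_pos: [0.2267, -0.5454, 0.371]
tcp_rot: [-2.962, -1.042, 0.0]
wrist_force: [-0.5, 0.7, 0.4]
width: 0.0854
clock: 0.93
tool_pos: [0.3136, -0.4827, 0.4381]
tcp_rot: [-2.657, -1.675, -0.0]
wrist_force: [0.3, -0.6, -0.4]
width: 0.0855
clock: 1.35
tool_pos: [0.401, -0.4187, 0.5053]
tcp_rot: [-2.216, -2.225, -0.001]
wrist_force: [0.9, -0.0, 1.6]
width: 0.0855
t 1.35 tcp [ 0.401  -0.4187  0.5053] grasp [ 0.401  -0.4187  0.4513] F [ 0.9 -0.   1.6] w 0.0855 q [ 0.95  0.3  -0.34  1.3   0.1   1.56  0.63]
x,y,z cols
 [[-0.004  1.    -0.   ]
 [ 1.     0.004  0.001]
 [ 0.001 -0.    -1.   ]]
1 d [15.9   9.01 -1.42] w [-0.02 -0.05  0.23]
2 d [15.94  8.95 -1.43] w [0. 0. 0.]
3 d [13.5  1.   1. ] w [0. 0. 0.]
4 d [13.5  1.   1. ] w [0. 0. 0.]
5 d [ 1.  1. 16.] w [0. 0. 0.]
```

```bash

python3 -m pendant '[{"wx":0,"wy":0,"wz":0,"dx":3.2,"dy":1.8,"dz":-0.3,"gripper":-1},{"wx":0,"wy":0,"wz":0,"dx":6.4,"dy":3.6,"dz":-0.6,"gripper":-1},{"wx":0,"wy":0,"wz":0,"dx":9.6,"dy":5.4,"dz":-0.9,"gripper":-1},{"wx":0,"wy":0,"wz":0,"dx":12.8,"dy":7.2,"dz":-1.2,"gripper":-1},{"wx":0,"wy":0,"wz":0,"dx":16,"dy":9,"dz":-1.5,"gripper":-1}]'
python3 -m pendant '[{"wx":0,"wy":0,"wz":0,"dx":3.2,"dy":1.8,"dz":-0.3,"gripper":-1},{"wx":0,"wy":0,"wz":0,"dx":6.4,"dy":3.6,"dz":-0.6,"gripper":-1},{"wx":0,"wy":0,"wz":0,"dx":9.6,"dy":5.4,"dz":-0.9,"gripper":-1},{"wx":0,"wy":0,"wz":0,"dx":12.8,"dy":7.2,"dz":-1.2,"gripper":-1},{"wx":0,"wy":0,"wz":0,"dx":16,"dy":9,"dz":-1.5,"gripper":-1}]'
python3 -m pendant '[{"wx":0,"wy":0,"wz":0,"dx":3.5,"dy":0.4,"dz":0,"gripper":-1},{"wx":0,"wy":0,"wz":0,"dx":7,"dy":0.8,"dz":0,"gripper":-1},{"wx":0,"wy":0,"wz":0,"dx":10.5,"dy":1.2,"dz":0,"gripper":-1},{"wx":0,"wy":0,"wz":0,"dx":14,"dy":1.6,"dz":0,"gripper":-1},{"wx":0,"wy":0,"wz":0,"dx":17,"dy":2,"dz":0,"gripper":-1}]'
python3 -m pendant '[{"wx":0,"wy":0,"wz":0,"dx":3.2,"dy":0.2,"dz":2,"gripper":-1},{"wx":0,"wy":0,"wz":0,"dx":6.4,"dy":0.4,"dz":5,"gripper":-1},{"wx":0,"wy":0,"wz":0,"dx":9,"dy":0.6,"dz":8.5,"gripper":-1},{"wx":0,"wy":0,"wz":0,"dx":11,"dy":0.8,"dz":12,"gripper":-1},{"wx":0,"wy":0,"wz":0,"dx":11,"dy":1,"dz":16,"gripper":-1}]'
python3 -m pendant '[{"wx":0,"wy":0,"wz":0,"dx":0,"dy":0,"dz":1,"gripper":-1},{"wx":0,"wy":0,"wz":0,"dx":0,"dy":0,"dz":2,"gripper":-1},{"wx":0,"wy":0,"wz":0,"dx":0,"dy":0,"dz":2,"gripper":-1},{"wx":0,"wy":0,"wz":0,"dx":0,"dy":0,"dz":2,"gripper":-1},{"wx":0,"wy":0,"wz":0,"dx":0,"dy":0,"dz":2,"gripper":-1}]'
python3 - <<'E'
from plan import *
st(); snap('wrist','w1')
E
```

```text
clock: 1.77
tool_pos: [0.4906, -0.259, 0.5198]
tcp_rot: [-2.223, -2.219, 0.001]
wrist_force: [1.6, 0.0, -0.5]
width: 0.0852
clock: 2.18
tool_pos: [0.5809, -0.0991, 0.5348]
tcp_rot: [-2.223, -2.219, 0.001]
wrist_force: [0.0, 0.2, 0.8]
width: 0.0855
clock: 2.6
tool_pos: [0.6004, 0.0719, 0.5345]
tcp_rot: [-2.221, -2.221, 0.001]
wrist_force: [0.5, 0.5, 0.5]
width: 0.0853
clock: 3.02
tool_pos: [0.6095, 0.185, 0.3751]
tcp_rot: [-2.215, -2.226, -0.005]
wrist_force: [0.5, 1.1, -0.2]
width: 0.0853
clock: 3.43
tool_pos: [0.6117, 0.1789, 0.3583]
tcp_rot: [2.223, 2.217, 0.005]
wrist_force: [1.1, 0.6, 0.1]
width: 0.0855
t 3.43 tcp [0.6117 0.1789 0.3583] grasp [0.6119 0.1789 0.3043] F [1.1 0.6 0.1] w 0.0855 q [-0.    0.48 -0.56  1.43  0.26  1.31 -0.59]
x,y,z cols
 [[ 0.003  1.     0.003]
 [ 1.    -0.003  0.001]
 [ 0.001  0.003 -1.   ]]
```

View pics/w1.png

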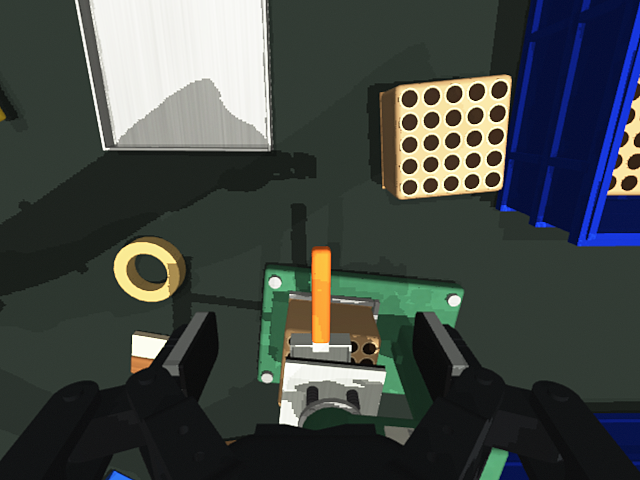

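The wrist view shows the orange handle from (321,247) to (321,343), the pan's rear under the pad at (322,350), and the tray's near edge at (190,150). I measure the handle on the plane of its top, z 0.138, along with the press bed.

```bash
cat >> h.py <<'E'
def plane(c,uv,z):
    K=np.array(c['K']);Rm=R.from_rotvec(np.ravel(c['rvec'])).as_matrix();t=np.ravel(c['tvec']);C=-Rm.T@t
    uv=np.atleast_2d(uv).astype(float); r=np.c_[uv,np.ones(len(uv))]@np.linalg.inv(K).T@Rm
    return C+r*((z-C[2])/r[:,2])[:,None]
E
python3 - <<'E'
from m import *
c,p,d=load('w1');P=cloud(c,d);M=masks(p)
m=M['orange'].copy(); m[:240]=0;m[350:]=0;m[:,:305]=0;m[:,340:]=0
v,u=np.nonzero(m); print('depth z',np.percentile(P[m&(d>0)][:,2],[10,50,90]).round(4))
q=plane(c,np.c_[u,v],.138); print('plane',*fit(q)); print(cv2.minAreaRect((q[:,:2]*1000).astype(np.float32)))
m=M['orange']&m; print('depth',*fit(P[m&(d>0)&(abs(P[...,2]-.138)<.004)]))
g=M['green'].copy();g[:250]=0;g[400:]=0;g[:,:250]=0;g[:,480:]=0
q=P[g&(abs(P[...,2]-.022)<.004)]; print('green',*fit(q)); print(cv2.minAreaRect((q[:,:2]*1000).astype(np.float32)))
for k,uv,z in(('bed corners',[[264,264],[464,286]],.022),('tray corners near',[[106,150],[271,151]],.025),('pad corners',[[288,361],[385,368]],.15)): print(k,plane(c,uv,z).round(4).tolist(),[P[b,a].round(3).tolist() for a,b in uv])
E
```

```text
depth z [0.1357 0.1367 0.1376]
plane [0.6178 0.1051 0.138 ] yaw -89.87 len 0.0951 z [0.138 0.138 0.138] 1243
((617.900634765625, 110.04683685302734), (15.632772445678711, 96.60325622558594), 0.403734415769577)
depth [0.6178 0.1044 0.1367] yaw -89.98 len 0.0955 z [0.135 0.137 0.138] 1235
green [0.6654 0.0227 0.0208] yaw 3.96 len 0.2716 z [0.019 0.021 0.022] 7568
((669.2050170898438, -12.28692626953125), (179.5814971923828, 263.2020263671875), 83.16114807128906)
bed corners [[0.548, 0.0976, 0.022], [0.807, 0.0656, 0.022]] [[0.544, 0.088, -0.001], [0.818, 0.054, -0.001]]
tray corners near [[0.3772, 0.2385, 0.025], [0.5634, 0.2368, 0.025]] [[0.362, 0.237, -0.0], [0.56, 0.235, -0.0]]
pad corners [[0.5862, 0.0488, 0.15], [0.6805, 0.0402, 0.15]] [[0.586, 0.046, 0.146], [0.682, 0.035, 0.143]]
```

```bash

python3 -m pendant '[{"wx":0,"wy":0,"wz":0,"dx":-2,"dy":0.2,"dz":1.5,"gripper":-1},{"wx":0,"wy":0,"wz":0,"dx":-4,"dy":0.4,"dz":3.5,"gripper":-1},{"wx":0,"wy":0,"wz":0,"dx":-5.8,"dy":0.6,"dz":6,"gripper":-1},{"wx":0,"wy":0,"wz":0,"dx":-5.8,"dy":0.6,"dz":9,"gripper":-1},{"wx":0,"wy":0,"wz":0,"dx":-5.8,"dy":0.6,"dz":11,"gripper":-1}]'
python3 -c "
from plan import *
st(); go([.618,.121,.129],Rdes(0))"
```

```text
clock: 3.9
tool_pos: [0.6173, 0.1188, 0.2451]
tcp_rot: [2.226, 2.215, -0.0]
wrist_force: [-0.1, 0.3, -0.4]
width: 0.0853
t 3.9 tcp [0.6173 0.1188 0.2451] grasp [0.6173 0.1187 0.1911] F [-0.1  0.3 -0.4] w 0.0853 q [ 0.08  0.55 -0.53  1.6   0.31  1.07 -0.55]
x,y,z cols
 [[ 0.005  1.     0.001]
 [ 1.    -0.005 -0.001]
 [-0.001  0.001 -1.   ]]
tcp target [0.618 0.121 0.183] d cm [0.23 0.07 6.21] w deg [ 0.06  0.06 -0.28] |d| 6.2 |w| 0.3
```

```bash

python3 -m pendant '[{"wx":0,"wy":0,"wz":0,"dx":0.2,"dy":0.1,"dz":2,"gripper":-1},{"wx":0,"wy":0,"wz":0,"dx":0.2,"dy":0.1,"dz":4,"gripper":-1},{"wx":0,"wy":0,"wz":0,"dx":0.2,"dy":0.1,"dz":5.5,"gripper":-1},{"wx":0,"wy":0,"wz":0,"dx":0.2,"dy":0.1,"dz":6.2,"gripper":-1},{"wx":0,"wy":0,"wz":0,"dx":0.2,"dy":0.1,"dz":6.2,"gripper":-1}]'
python3 -m pendant '[{"wx":0,"wy":0,"wz":0,"dx":0,"dy":0,"dz":0,"gripper":1},{"wx":0,"wy":0,"wz":0,"dx":0,"dy":0,"dz":0,"gripper":1},{"wx":0,"wy":0,"wz":0,"dx":0,"dy":0,"dz":0,"gripper":1},{"wx":0,"wy":0,"wz":0,"dx":0,"dy":0,"dz":0,"gripper":1},{"wx":0,"wy":0,"wz":0,"dx":0,"dy":0,"dz":0,"gripper":1}]' 60
python3 -m pendant '[{"wx":0,"wy":0,"wz":0,"dx":0,"dy":0,"dz":0,"gripper":1},{"wx":0,"wy":0,"wz":0,"dx":0,"dy":0,"dz":0,"gripper":1},{"wx":0,"wy":0,"wz":0,"dx":0,"dy":0,"dz":0,"gripper":1},{"wx":0,"wy":0,"wz":0,"dx":0,"dy":0,"dz":0,"gripper":1},{"wx":0,"wy":0,"wz":0,"dx":0,"dy":0,"dz":0,"gripper":1}]' 60
python3 -c "
from plan import *
st(); snap('side','s2');snap('wrist','w2')
a=cv2.imread('pics/s2.png')[160:320,180:360]; b=cv2.imread('pics/w2.png')
cv2.imwrite('pics/c2.png',np.hstack([cv2.resize(a,(400,356)),cv2.resize(b,(400,356))]))"
```

```text
clock: 4.32
tool_pos: [0.6177, 0.1228, 0.1833]
tcp_rot: [-2.223, -2.219, 0.001]
wrist_force: [-0.4, -0.5, -0.0]
width: 0.0855
clock: 4.73
tool_pos: [0.618, 0.1233, 0.1845]
tcp_rot: [2.223, 2.219, 0.001]
wrist_force: [-0.2, -1.2, -1.0]
width: 0.0255
clock: 5.15
tool_pos: [0.6179, 0.1234, 0.184]
tcp_rot: [2.223, 2.22, 0.001]
wrist_force: [-0.2, 1.0, 3.2]
width: 0.0164
t 5.15 tcp [0.6179 0.1234 0.184 ] grasp [0.6179 0.1234 0.13  ] F [-0.2  1.   3.2] w 0.0164 q [ 0.06  0.62 -0.51  1.66  0.35  0.96 -0.58]
x,y,z cols
 [[ 0.001  1.     0.   ]
 [ 1.    -0.001  0.   ]
 [ 0.     0.    -1.   ]]
```

View pics/c2.png

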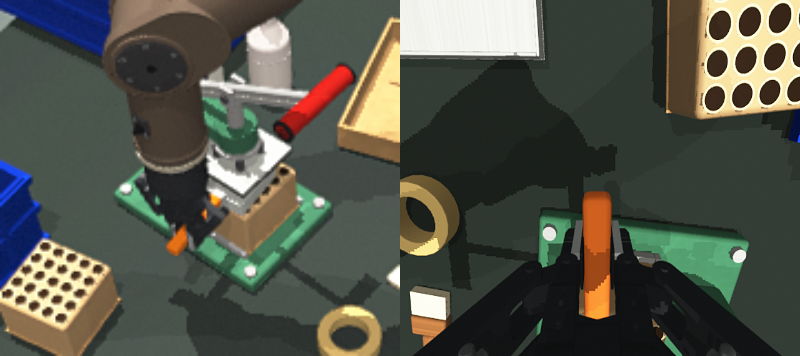

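```bash

python3 -m pendant '[{"wx":0,"wy":0,"wz":0,"dx":0,"dy":0,"dz":-0.2,"gripper":1},{"wx":0,"wy":0,"wz":0,"dx":0.7,"dy":0,"dz":-0.3,"gripper":1},{"wx":0,"wy":0,"wz":0,"dx":1.7,"dy":0,"dz":-0.4,"gripper":1},{"wx":0,"wy":0,"wz":0,"dx":3,"dy":0,"dz":-0.6,"gripper":1},{"wx":0,"wy":0,"wz":0,"dx":4.5,"dy":0,"dz":-0.6,"gripper":1}]' 60
python3 -m pendant '[{"wx":0,"wy":0,"wz":0,"dx":1.5,"dy":0,"dz":0,"gripper":1},{"wx":0,"wy":0,"wz":0,"dx":3,"dy":0,"dz":0,"gripper":1},{"wx":0,"wy":0,"wz":0,"dx":4.5,"dy":0,"dz":0,"gripper":1},{"wx":0,"wy":0,"wz":0,"dx":5.7,"dy":0,"dz":0,"gripper":1},{"wx":0,"wy":0,"wz":0,"dx":6.5,"dy":0,"dz":0,"gripper":1}]' 60
python3 -c "
from plan import *
st(); snap('side','s3');snap('wrist','w3')
a=cv2.imread('pics/s3.png')[160:340,160:360]; b=cv2.imread('pics/w3.png')
cv2.imwrite('pics/c3.png',np.hstack([cv2.resize(a,(400,360)),cv2.resize(b,(400,360))]))
chain([[.6,.24,.17],[.47,.42,.12]],Rdes(0))"
```

```text
clock: 5.67
tool_pos: [0.6177, 0.1697, 0.1901]
tcp_rot: [-2.223, -2.22, -0.001]
wrist_force: [0.5, -0.2, -1.4]
width: 0.017
clock: 6.08
tool_pos: [0.6174, 0.236, 0.1897]
tcp_rot: [-2.22, -2.222, -0.001]
wrist_force: [-0.4, 0.5, -0.1]
width: 0.0171
t 6.08 tcp [0.6174 0.236  0.1897] grasp [0.6173 0.2361 0.1357] F [-0.4  0.5 -0.1] w 0.0171 q [-0.12  0.65 -0.51  1.57  0.36  1.01 -0.74]
x,y,z cols
 [[-0.001  1.    -0.   ]
 [ 1.     0.001  0.001]
 [ 0.001 -0.    -1.   ]]
1 d [ 0.45 -1.74 -3.43] w [-0.01 -0.06  0.07]
2 d [ 9.  -6.5  2.5] w [0. 0. 0.]
3 d [ 9.  -6.5  2.5] w [0. 0. 0.]
```

View pics/c3.png

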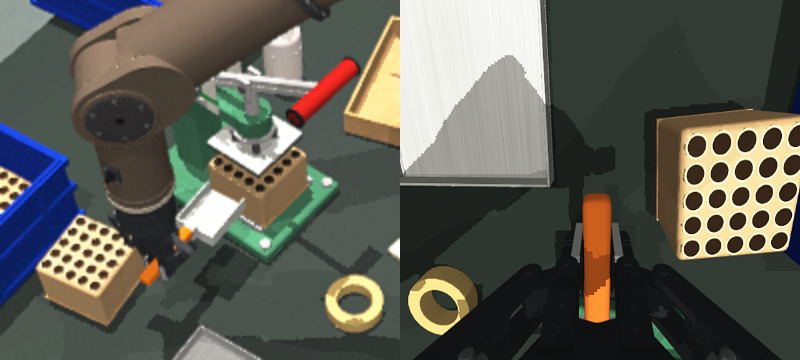

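The scoop is clear of pad and block, level in the grip, and the block is undisturbed. Next I take it over the tray.

```bash

python3 -m pendant '[{"wx":0,"wy":0,"wz":0,"dx":0.5,"dy":-0.3,"dz":-0.8,"gripper":1},{"wx":0,"wy":0,"wz":0,"dx":1.5,"dy":-1.2,"dz":-2,"gripper":1},{"wx":0,"wy":0,"wz":0,"dx":3.5,"dy":-2.7,"dz":-3,"gripper":1},{"wx":0,"wy":0,"wz":0,"dx":6,"dy":-4.5,"dz":-3,"gripper":1},{"wx":0,"wy":0,"wz":0,"dx":8.5,"dy":-6.5,"dz":-2.5,"gripper":1}]' 60
python3 -m pendant '[{"wx":0,"wy":0,"wz":0,"dx":2.5,"dy":-2,"dz":1,"gripper":1},{"wx":0,"wy":0,"wz":0,"dx":5,"dy":-4,"dz":2,"gripper":1},{"wx":0,"wy":0,"wz":0,"dx":7.5,"dy":-6,"dz":3,"gripper":1},{"wx":0,"wy":0,"wz":0,"dx":9.3,"dy":-7.4,"dz":4.2,"gripper":1},{"wx":0,"wy":0,"wz":0,"dx":10.2,"dy":-8.1,"dz":5,"gripper":1}]' 60
python3 -c "
from m import *
from plan import *
st(); snap('side','s4');snap('top','t4')
a=cv2.imread('pics/s4.png')[250:450,160:400]; b=cv2.imread('pics/t4.png')[180:330,140:320]
cv2.imwrite('pics/c4.png',np.hstack([cv2.resize(a,(400,333)),cv2.resize(b,(400,333))]))
go([.47,.424,.032],Rdes(0))"
```

```text
clock: 6.6
tool_pos: [0.5533, 0.3193, 0.2179]
tcp_rot: [2.225, 2.216, 0.007]
wrist_force: [0.2, 0.7, -0.8]
width: 0.0172
clock: 7.02
tool_pos: [0.4686, 0.4238, 0.1656]
tcp_rot: [-2.217, -2.223, -0.002]
wrist_force: [-1.0, -0.4, -1.6]
width: 0.0172
t 7.02 tcp [0.4686 0.4238 0.1656] grasp [0.4685 0.4239 0.1116] F [-1.  -0.4 -1.6] w 0.0172 q [-0.48  0.64 -0.52  1.67  0.38  0.93 -1.14]
x,y,z cols
 [[-0.003  1.    -0.001]
 [ 1.     0.003  0.002]
 [ 0.002 -0.001 -1.   ]]
tcp target [0.47  0.424 0.086] d cm [0.2  0.05 7.86] w deg [-0.09  0.01  0.13] |d| 7.9 |w| 0.2
```

View pics/c4.png

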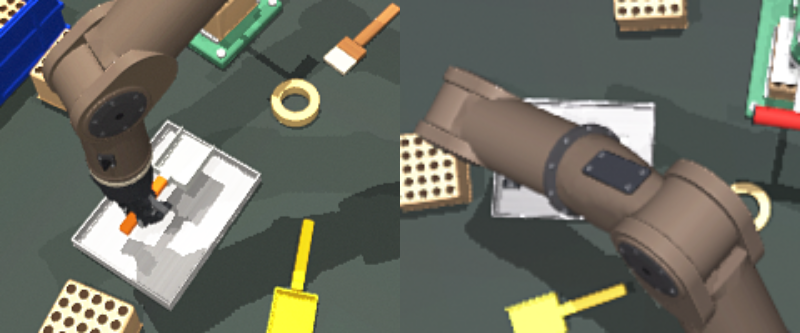

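```bash

python3 -m pendant '[{"wx":0,"wy":0,"wz":0,"dx":0.1,"dy":0,"dz":2,"gripper":1},{"wx":0,"wy":0,"wz":0,"dx":0.1,"dy":0,"dz":4,"gripper":1},{"wx":0,"wy":0,"wz":0,"dx":0.1,"dy":0,"dz":6,"gripper":1},{"wx":0,"wy":0,"wz":0,"dx":0.1,"dy":0,"dz":7.1,"gripper":1},{"wx":0,"wy":0,"wz":0,"dx":0.1,"dy":0,"dz":7.5,"gripper":1}]' 60
python3 -m pendant '[{"wx":0,"wy":0,"wz":0,"dx":0,"dy":0,"dz":0.1,"gripper":1},{"wx":0,"wy":0,"wz":0,"dx":0,"dy":0,"dz":0.2,"gripper":1},{"wx":0,"wy":0,"wz":0,"dx":0,"dy":0,"dz":0.3,"gripper":1},{"wx":0,"wy":0,"wz":0,"dx":0,"dy":0,"dz":0.4,"gripper":1},{"wx":0,"wy":0,"wz":0,"dx":0,"dy":0,"dz":0.4,"gripper":1}]' 60
python3 -c "
from plan import *
st()"
```

```text
clock: 7.53
tool_pos: [0.4731, 0.4194, 0.0886]
tcp_rot: [2.225, 2.216, -0.003]
wrist_force: [0.4, -0.1, -0.7]
width: 0.017
clock: 7.95
tool_pos: [0.4724, 0.4216, 0.0863]
tcp_rot: [2.223, 2.22, 0.001]
wrist_force: [0.4, -0.2, -0.8]
width: 0.0172
t 7.95 tcp [0.4724 0.4216 0.0863] grasp [0.4724 0.4216 0.0323] F [ 0.4 -0.2 -0.8] w 0.0172 q [-0.51  0.74 -0.47  1.72  0.44  0.79 -1.19]
x,y,z cols
 [[ 0.001  1.     0.001]
 [ 1.    -0.001  0.001]
 [ 0.001  0.001 -1.   ]]
```

```bash

python3 -m pendant '[{"wx":0,"wy":0,"wz":0,"dx":0,"dy":0,"dz":0.1,"gripper":1},{"wx":0,"wy":0,"wz":0,"dx":0,"dy":0,"dz":0.2,"gripper":1},{"wx":0,"wy":0,"wz":0,"dx":0,"dy":0,"dz":0.2,"gripper":1},{"wx":0,"wy":0,"wz":0,"dx":0,"dy":0,"dz":0.2,"gripper":1},{"wx":0,"wy":0,"wz":0,"dx":0,"dy":0,"dz":0.2,"gripper":1}]' 20
python3 -c "
from plan import *
st()"
```

```text
clock: 8.37
tool_pos: [0.4723, 0.422, 0.0845]
tcp_rot: [2.223, 2.22, 0.002]
wrist_force: [-0.1, 0.9, 5.7]
width: 0.017
t 8.37 tcp [0.4723 0.422  0.0845] grasp [0.4724 0.422  0.0305] F [-0.1  0.9  5.7] w 0.017 q [-0.51  0.74 -0.47  1.72  0.44  0.79 -1.19]
x,y,z cols
 [[ 0.001  1.     0.001]
 [ 1.    -0.001  0.001]
 [ 0.001  0.001 -1.   ]]
```

The scoop has touched the tray floor (5.7 N up). I'll open and lift away.

```bash

python3 -m pendant '[{"wx":0,"wy":0,"wz":0,"dx":0,"dy":0,"dz":0,"gripper":0.4},{"wx":0,"wy":0,"wz":0,"dx":0,"dy":0,"dz":0,"gripper":0.2},{"wx":0,"wy":0,"wz":0,"dx":0,"dy":0,"dz":0,"gripper":0},{"wx":0,"wy":0,"wz":0,"dx":0,"dy":0,"dz":0,"gripper":-0.2},{"wx":0,"wy":0,"wz":0,"dx":0,"dy":0,"dz":0,"gripper":-0.2}]'
python3 -m pendant '[{"wx":0,"wy":0,"wz":0,"dx":0,"dy":0,"dz":-1,"gripper":-0.2},{"wx":0,"wy":0,"wz":0,"dx":0,"dy":0,"dz":-3,"gripper":-0.2},{"wx":0,"wy":0,"wz":0,"dx":0,"dy":0,"dz":-6,"gripper":-0.2},{"wx":0,"wy":0,"wz":0,"dx":0,"dy":0,"dz":-9.5,"gripper":-0.2},{"wx":0,"wy":0,"wz":0,"dx":0,"dy":0,"dz":-13.5,"gripper":-0.2}]'
python3 -m pendant '[{"wx":0,"wy":0,"wz":0,"dx":0,"dy":0,"dz":-4,"gripper":-0.2},{"wx":0,"wy":0,"wz":0,"dx":0,"dy":0,"dz":-8,"gripper":-0.2},{"wx":0,"wy":0,"wz":0,"dx":0,"dy":0,"dz":-12,"gripper":-0.2},{"wx":0,"wy":0,"wz":0,"dx":0,"dy":0,"dz":-15,"gripper":-0.2},{"wx":0,"wy":0,"wz":0,"dx":0,"dy":0,"dz":-16,"gripper":-0.2}]'
python3 -c "
from plan import *
st(); snap('wrist','w5');snap('side','s5')
b=cv2.imread('pics/w5.png'); a=cv2.imread('pics/s5.png')[150:450,160:400]
cv2.imwrite('pics/c5.png',np.hstack([cv2.resize(b,(480,360)),cv2.resize(a,(288,360))]))
"
```

```text
clock: 8.78
tool_pos: [0.4721, 0.4213, 0.0836]
tcp_rot: [2.223, 2.22, -0.001]
wrist_force: [0.7, 0.8, 0.3]
width: 0.0515
clock: 9.2
tool_pos: [0.4715, 0.4208, 0.2197]
tcp_rot: [-2.222, -2.22, 0.004]
wrist_force: [0.4, 0.6, 0.9]
width: 0.0513
clock: 9.62
tool_pos: [0.4722, 0.4226, 0.3854]
tcp_rot: [-2.222, -2.22, -0.013]
wrist_force: [-0.8, 0.8, 0.9]
width: 0.0515
t 9.62 tcp [0.4722 0.4226 0.3854] grasp [0.4725 0.423  0.3314] F [-0.8  0.8  0.9] w 0.0515 q [-0.44  0.46 -0.58  1.39  0.25  1.35 -1.02]
x,y,z cols
 [[ 0.001  1.     0.005]
 [ 1.    -0.001  0.006]
 [ 0.006  0.005 -1.   ]]
```

View pics/c5.png

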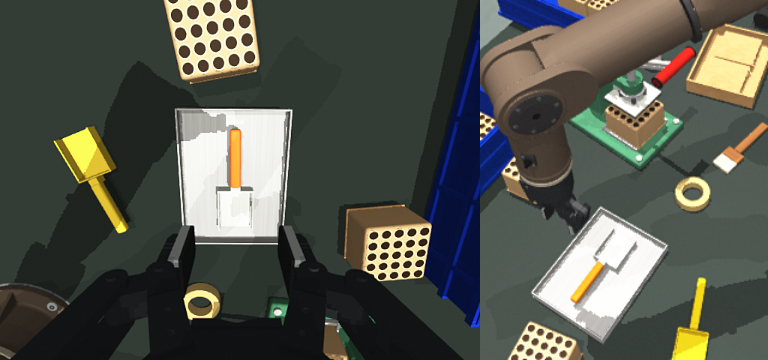

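The scoop lies flat in the tray, handle at (236,158) and pan at (235,208) in the left picture. The press and block look unchanged. Now the lever: I go above the left half of the handle.

```bash
python3 -c "
from plan import *
chain([[.48,.30,.45],[.497,.12,.455]],Rdes(-6.9))"
```

```text
1 d [-12.17   0.84 -12.25] w [ 0.19 -0.21  6.83]
2 d [-17.67   3.85  -0.5 ] w [0. 0. 0.]
```

```bash

python3 -m pendant '[{"wx":0,"wy":0,"wz":1.4,"dx":-2,"dy":0.1,"dz":-2.5,"gripper":-0.5},{"wx":0,"wy":0,"wz":2.8,"dx":-5,"dy":0.3,"dz":-5,"gripper":-1},{"wx":0,"wy":0,"wz":4.2,"dx":-7.5,"dy":0.5,"dz":-7.5,"gripper":-1},{"wx":0,"wy":0,"wz":5.6,"dx":-10,"dy":0.7,"dz":-10,"gripper":-1},{"wx":0,"wy":0,"wz":6.8,"dx":-12.2,"dy":0.8,"dz":-12.2,"gripper":-1}]'
python3 -m pendant '[{"wx":0,"wy":0,"wz":0,"dx":-3.6,"dy":0.8,"dz":0,"gripper":-1},{"wx":0,"wy":0,"wz":0,"dx":-7.2,"dy":1.6,"dz":-0.2,"gripper":-1},{"wx":0,"wy":0,"wz":0,"dx":-10.8,"dy":2.4,"dz":-0.4,"gripper":-1},{"wx":0,"wy":0,"wz":0,"dx":-14.4,"dy":3.2,"dz":-0.5,"gripper":-1},{"wx":0,"wy":0,"wz":0,"dx":-17,"dy":3.8,"dz":-0.5,"gripper":-1}]'
python3 - <<'E'
from plan import *
from m import *
st(); c,p,d=snap('wrist','w6');P=cloud(c,d);m=masks(p)['red']&(d>0)&(P[...,2]>.3)
print(*fit(P[m])); v,u=np.nonzero(m); print(u.min(),u.max(),v.min(),v.max())
q=plane(c,np.c_[u,v],.346);print('plane',*fit(q)); print(cv2.minAreaRect((q[:,:2]*1000).astype(np.float32)))
E
```

```text
clock: 10.13
tool_pos: [0.48, 0.2974, 0.5005]
tcp_rot: [2.353, 2.082, -0.004]
wrist_force: [1.0, -0.2, -0.2]
width: 0.0852
clock: 10.55
tool_pos: [0.4973, 0.1223, 0.5043]
tcp_rot: [2.354, 2.081, -0.004]
wrist_force: [0.0, -0.4, -0.1]
width: 0.0853
t 10.55 tcp [0.4973 0.1223 0.5043] grasp [0.4972 0.1222 0.4503] F [ 0.  -0.4 -0.1] w 0.0853 q [ 0.04  0.19 -0.47  1.45  0.09  1.52 -0.55]
x,y,z cols
 [[ 0.123  0.992 -0.002]
 [ 0.992 -0.123 -0.002]
 [-0.002 -0.002 -1.   ]]
[0.4953 0.0142 0.3436] yaw -96.93 len 0.1036 z [0.338 0.344 0.345] 2980
315 345 321 429
plane [0.4954 0.016  0.346 ] yaw -96.99 len 0.1017 z [0.346 0.346 0.346] 2980
((495.2586669921875, 12.63986587524414), (106.40079498291016, 23.41667938232422), 83.43806457519531)
```

View pics/w6.png

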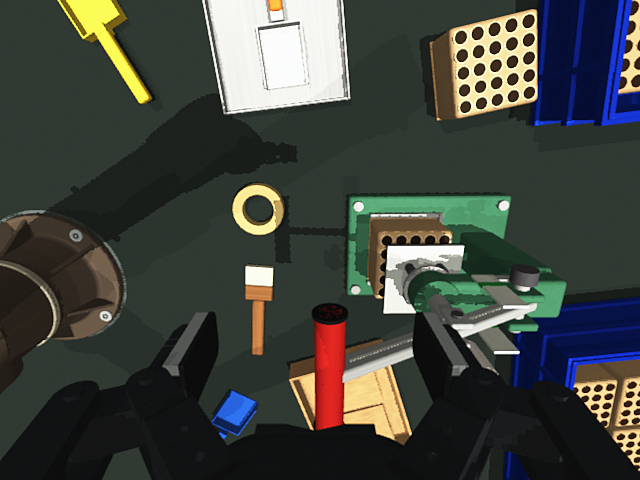

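The red handle's near end is at (330,315), and its axis is now known to a few mm. Grasp target on the left half: (0.499, 0.043, 0.332).

```bash

python3 -m pendant '[{"wx":0,"wy":0,"wz":0,"dx":-2,"dy":-0.2,"dz":0,"gripper":-1},{"wx":0,"wy":0,"wz":0,"dx":-4,"dy":-0.4,"dz":0,"gripper":-1},{"wx":0,"wy":0,"wz":0,"dx":-6,"dy":-0.6,"dz":0.5,"gripper":-1},{"wx":0,"wy":0,"wz":0,"dx":-7.5,"dy":-0.7,"dz":1,"gripper":-1},{"wx":0,"wy":0,"wz":0,"dx":-7.9,"dy":-0.7,"dz":2,"gripper":-1}]'
python3 -c "
from plan import *
st(); go([.499,.043,.332],Rdes(-6.9))"
```

```text
clock: 11.02
tool_pos: [0.4806, 0.046, 0.4847]
tcp_rot: [2.354, 2.08, -0.002]
wrist_force: [0.5, 0.0, -0.0]
width: 0.0857
t 11.02 tcp [0.4806 0.046  0.4847] grasp [0.4806 0.0459 0.4307] F [ 0.5  0.  -0. ] w 0.0857 q [ 0.16  0.13 -0.42  1.56  0.05  1.46 -0.39]
x,y,z cols
 [[ 0.123  0.992 -0.001]
 [ 0.992 -0.123 -0.001]
 [-0.001 -0.001 -1.   ]]
tcp target [0.499 0.043 0.386] d cm [-0.06  1.87  9.87] w deg [-0.05  0.08 -0.18] |d| 10.0 |w| 0.2
```

```bash

python3 -m pendant '[{"wx":0,"wy":0,"wz":0,"dx":-0.1,"dy":1.3,"dz":0.5,"gripper":-1},{"wx":0,"wy":0,"wz":0,"dx":-0.1,"dy":1.9,"dz":2.5,"gripper":-1},{"wx":0,"wy":0,"wz":0,"dx":-0.1,"dy":1.9,"dz":5,"gripper":-1},{"wx":0,"wy":0,"wz":0,"dx":-0.1,"dy":1.9,"dz":7.5,"gripper":-1},{"wx":0,"wy":0,"wz":0,"dx":-0.1,"dy":1.9,"dz":9.9,"gripper":-1}]'
python3 -m pendant '[{"wx":0,"wy":0,"wz":0,"dx":0,"dy":0,"dz":0,"gripper":-1},{"wx":0,"wy":0,"wz":0,"dx":0,"dy":0,"dz":0,"gripper":0},{"wx":0,"wy":0,"wz":0,"dx":0,"dy":0,"dz":0,"gripper":1},{"wx":0,"wy":0,"wz":0,"dx":0,"dy":0,"dz":0,"gripper":1},{"wx":0,"wy":0,"wz":0,"dx":0,"dy":0,"dz":0,"gripper":1}]' 60
python3 -m pendant '[{"wx":0,"wy":0,"wz":0,"dx":0,"dy":0,"dz":0,"gripper":1},{"wx":0,"wy":0,"wz":0,"dx":0,"dy":0,"dz":0,"gripper":1},{"wx":0,"wy":0,"wz":0,"dx":0,"dy":0,"dz":0,"gripper":1},{"wx":0,"wy":0,"wz":0,"dx":0,"dy":0,"dz":0,"gripper":1},{"wx":0,"wy":0,"wz":0,"dx":0,"dy":0,"dz":0,"gripper":1}]' 60
python3 -c "
from plan import *
st()
for a in np.arange(.04,.48,.043): print(round(a,3),'dy',round(-25*(np.cos(.47-a)-np.cos(.47)),2),'dz',round(25*(np.sin(.47)-np.sin(.47-a)),2))"
```

```text
clock: 11.43
tool_pos: [0.4999, 0.0465, 0.3842]
tcp_rot: [-2.348, -2.085, 0.001]
wrist_force: [0.6, 0.5, 0.8]
width: 0.0851
clock: 11.85
tool_pos: [0.5003, 0.0457, 0.3881]
tcp_rot: [2.35, 2.084, 0.003]
wrist_force: [0.3, -0.3, 0.4]
width: 0.0387
clock: 12.27
tool_pos: [0.4992, 0.0456, 0.3873]
tcp_rot: [-2.35, -2.084, 0.0]
wrist_force: [-6.2, 1.1, 4.7]
width: 0.0245
t 12.27 tcp [0.4992 0.0456 0.3873] grasp [0.4991 0.0456 0.3333] F [-6.2  1.1  4.7] w 0.0245 q [ 0.15  0.2  -0.42  1.71  0.09  1.25 -0.41]
x,y,z cols
 [[ 0.119  0.993 -0.   ]
 [ 0.993 -0.119  0.   ]
 [ 0.    -0.    -1.   ]]
0.04 dy -0.43 dz 0.9
0.083 dy -0.86 dz 1.89
0.126 dy -1.25 dz 2.89
0.169 dy -1.59 dz 3.91
0.212 dy -1.88 dz 4.94
0.255 dy -2.14 dz 5.99
0.298 dy -2.34 dz 7.04
0.341 dy -2.5 dz 8.11
0.384 dy -2.62 dz 9.17
0.427 dy -2.69 dz 10.25
0.47 dy -2.71 dz 11.32
```

```bash

python3 -m pendant '[{"wx":0,"wy":0,"wz":0,"dx":0,"dy":-0.43,"dz":0.9,"gripper":1},{"wx":0,"wy":0,"wz":0,"dx":0,"dy":-0.86,"dz":1.9,"gripper":1},{"wx":0,"wy":0,"wz":0,"dx":0,"dy":-1.25,"dz":2.9,"gripper":1},{"wx":0,"wy":0,"wz":0,"dx":0,"dy":-1.6,"dz":3.9,"gripper":1},{"wx":0,"wy":0,"wz":0,"dx":0,"dy":-1.88,"dz":4.94,"gripper":1}]' 60
python3 -m pendant '[{"wx":0,"wy":0,"wz":0,"dx":0,"dy":-0.25,"dz":1.05,"gripper":1},{"wx":0,"wy":0,"wz":0,"dx":0,"dy":-0.46,"dz":2.1,"gripper":1},{"wx":0,"wy":0,"wz":0,"dx":0,"dy":-0.62,"dz":3.15,"gripper":1},{"wx":0,"wy":0,"wz":0,"dx":0,"dy":-0.72,"dz":4,"gripper":1},{"wx":0,"wy":0,"wz":0,"dx":0,"dy":-0.74,"dz":4.2,"gripper":1}]' 60
python3 -c "
from plan import *
st()"
```

```text
clock: 12.68
tool_pos: [0.4804, 0.0478, 0.3372]
tcp_rot: [-2.35, -2.084, 0.0]
wrist_force: [-4.8, 2.1, 4.4]
width: 0.0245
clock: 13.1
tool_pos: [0.4732, 0.0486, 0.2942]
tcp_rot: [-2.35, -2.084, 0.001]
wrist_force: [-4.4, 1.7, 3.7]
width: 0.0242
t 13.1 tcp [0.4732 0.0486 0.2942] grasp [0.4732 0.0486 0.2402] F [-4.4  1.7  3.7] w 0.0242 q [ 0.14  0.24 -0.43  1.91  0.12  1.02 -0.45]
x,y,z cols
 [[ 0.119  0.993 -0.001]
 [ 0.993 -0.119  0.   ]
 [ 0.    -0.001 -1.   ]]
```

```bash

python3 -m pendant '[{"wx":0,"wy":0,"wz":0,"dx":0,"dy":-0.02,"dz":0.5,"gripper":1},{"wx":0,"wy":0,"wz":0,"dx":0,"dy":-0.04,"dz":1,"gripper":1},{"wx":0,"wy":0,"wz":0,"dx":0,"dy":-0.06,"dz":1.5,"gripper":1},{"wx":0,"wy":0,"wz":0,"dx":0,"dy":-0.08,"dz":1.9,"gripper":1},{"wx":0,"wy":0,"wz":0,"dx":0,"dy":-0.08,"dz":2.0,"gripper":1}]' 60
python3 -m pendant '[{"wx":0,"wy":0,"wz":0,"dx":0,"dy":0,"dz":0,"gripper":1},{"wx":0,"wy":0,"wz":0,"dx":0,"dy":0,"dz":0,"gripper":1},{"wx":0,"wy":0,"wz":0,"dx":0,"dy":0,"dz":0,"gripper":1},{"wx":0,"wy":0,"wz":0,"dx":0,"dy":0,"dz":0,"gripper":1},{"wx":0,"wy":0,"wz":0,"dx":0,"dy":0,"dz":0,"gripper":1}]' 60
python3 - <<'E'
from plan import *
from m import *
st(); c,p,d=snap('wrist','w7');P=cloud(c,d);m=masks(p)['red']&(d>0)&(P[...,2]>.15)
if m.sum()>5: print('wrist red',*fit(P[m]))
c2,p2,d2=snap('side','s7');P2=cloud(c2,d2);m=masks(p2)['red']&(d2>0)&(P2[...,2]>.15)&(abs(P2[...,1])<.15)&(P2[...,0]<.56)
if m.sum()>5: print('side red',*fit(P2[m]))
# lever bar heights (grey, near plane y=0 of the press) along press x, from the side view
for n,PP,dd in(('side',P2,d2),('wrist',P,d)):
    q=PP[dd>0]; a=np.radians(-6.9); r=q[:,:2]-[.627,-.007]; x=r@[np.cos(a),np.sin(a)]; y=r@[-np.sin(a),np.cos(a)]
    for x0 in(-.13,-.11,-.09,-.07,-.05,-.03,0):
        k=(abs(x-x0)<.01)&(abs(y)<.005)&(q[:,2]>.19)&(q[:,2]<.3)
        if k.sum(): print(n,x0,k.sum(),np.percentile(q[k,2],[50,90]).round(4))
a=cv2.imread('pics/s7.png')[170:310,210:370]; b=cv2.imread('pics/w7.png')
cv2.imwrite('pics/c7.png',np.hstack([cv2.resize(a,(400,350)),cv2.resize(b,(400,350))]))
E
```

```text
clock: 13.52
tool_pos: [0.4725, 0.0488, 0.2757]
tcp_rot: [-2.35, -2.084, 0.001]
wrist_force: [-9.2, 1.3, 13.4]
width: 0.0241
clock: 13.93
tool_pos: [0.4725, 0.0487, 0.2762]
tcp_rot: [-2.351, -2.084, 0.001]
wrist_force: [-8.3, 2.3, 12.4]
width: 0.0245
t 13.93 tcp [0.4725 0.0487 0.2762] grasp [0.4725 0.0487 0.2222] F [-8.3  2.3 12.4] w 0.0245 q [ 0.14  0.26 -0.43  1.94  0.13  0.97 -0.47]
x,y,z cols
 [[ 0.12   0.993 -0.   ]
 [ 0.993 -0.12  -0.   ]
 [-0.    -0.    -1.   ]]
wrist red [0.4716 0.0447 0.2312] yaw -100.96 len 0.0576 z [0.225 0.232 0.234] 5534
side red [ 0.4607 -0.0052  0.2325] yaw 81.43 len 0.1169 z [0.225 0.233 0.239] 141
side -0.09 2 [0.2154 0.2167]
side -0.05 29 [0.2296 0.2341]
side -0.03 50 [0.2227 0.2327]
side 0 15 [0.2342 0.2359]
wrist -0.13 5 [0.2311 0.2312]
wrist -0.11 97 [0.2316 0.2323]
wrist -0.09 48 [0.2301 0.2315]
wrist -0.07 1095 [0.2214 0.2303]
wrist -0.05 2206 [0.2267 0.2314]
wrist -0.03 2703 [0.223 0.231]
wrist 0 85 [0.2118 0.2151]
```

View pics/c7.png

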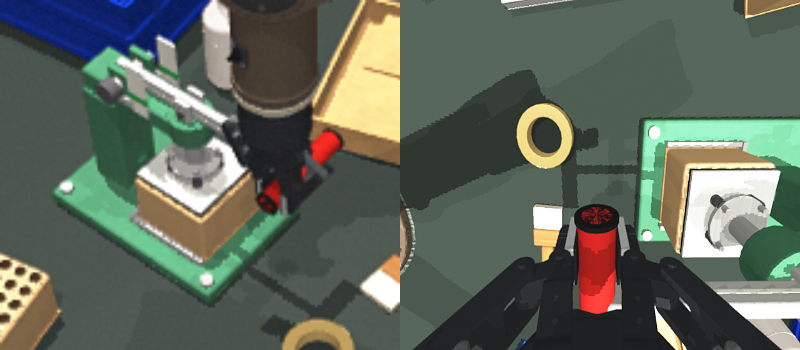

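Level: the bar's top is flat at z 0.230–0.232 (level would be 0.231), and the push is 12.4 N. I'll make one small trim that also relaxes the lengthwise push, then compare the block and bystanders with the first images.

```bash

python3 -m pendant '[{"wx":0,"wy":0,"wz":0,"dx":0,"dy":-0.03,"dz":0.03,"gripper":1},{"wx":0,"wy":0,"wz":0,"dx":0,"dy":-0.07,"dz":0.07,"gripper":1},{"wx":0,"wy":0,"wz":0,"dx":0,"dy":-0.1,"dz":0.1,"gripper":1},{"wx":0,"wy":0,"wz":0,"dx":0,"dy":-0.1,"dz":0.1,"gripper":1},{"wx":0,"wy":0,"wz":0,"dx":0,"dy":-0.1,"dz":0.1,"gripper":1}]' 60
python3 - <<'E'
from plan import *
from m import *
st(); c,p,d=snap('top','t8'); s=snap('side','s8')
def blk(c,p,d):
    P=cloud(c,d);h,sv,v=cv2.split(cv2.cvtColor(p,cv2.COLOR_RGB2HSV))
    r=P-[.627,-.007,0]; a=np.radians(-6.9); x=r[...,0]*np.cos(a)+r[...,1]*np.sin(a); y=-r[...,0]*np.sin(a)+r[...,1]*np.cos(a)
    k=(d>0)&(P[...,2]>.035)&(P[...,2]<.095)&(abs(x)<.08)&(abs(y)<.08)&(h<25)&(sv>50)
    xf=x[k&(y<.045)]; yf=y[k&(x>-.045)]
    print('block front x',np.median(xf).round(4),'left y',np.median(yf).round(4),len(xf),len(yf))
blk(*load('side1')); blk(*load('s7')); blk(*s)
for u,t,rs in(('top1',p,dict(spare1=(233,154,272,196),spare2=(130,235,173,277),carton=(374,208,458,280),tape=(280,260,310,290),bottle=(378,162,406,194),mallet=(465,230,500,325),tray=(180,222,258,284),brush=(320,270,378,296))),):
    p0=load(u)[1]
    for n,(a,b,e,f) in rs.items():
        A,B=[cv2.cvtColor(i[b:f,a:e],cv2.COLOR_RGB2GRAY).astype(np.float32) for i in(p0,t)]
        print(n,np.round(cv2.phaseCorrelate(A,B,cv2.createHanningWindow(A.shape[::-1],cv2.CV_32F)),2) if 0 else [np.round(w,2) for w in cv2.phaseCorrelate(A,B)])
E
```

```text
clock: 14.45
tool_pos: [0.4724, 0.0487, 0.2756]
tcp_rot: [2.35, 2.083, 0.002]
wrist_force: [-7.0, 1.0, 12.7]
width: 0.0243
t 14.45 tcp [0.4724 0.0487 0.2756] grasp [0.4725 0.0487 0.2216] F [-7.   1.  12.7] w 0.0243 q [ 0.14  0.26 -0.43  1.94  0.13  0.97 -0.47]
x,y,z cols
 [[ 0.12   0.993  0.002]
 [ 0.993 -0.12  -0.   ]
 [ 0.     0.002 -1.   ]]
block front x -0.0568 left y 0.0508 276 191
block front x -0.0569 left y 0.0509 253 258
block front x -0.0566 left y 0.0507 259 253
spare1 [array([-0.02,  0.49]), np.float64(1.0)]
spare2 [array([0.49, 0.51]), np.float64(1.0)]
carton [array([-0.03, -0.02]), np.float64(0.97)]
tape [array([-0.22,  0.36]), np.float64(0.54)]
bottle [array([ 0.01, -0.02]), np.float64(1.0)]
mallet [array([-0.01, -0.01]), np.float64(0.99)]
tray [array([ 0.07, -0.1 ]), np.float64(0.81)]
brush [array([ 1.04, -0.33]), np.float64(0.23)]
```

```bash
python3 -c "
from plan import *
st(); print(finish_job())"
```

```text
t 14.55 tcp [0.4724 0.0488 0.2756] grasp [0.4725 0.0488 0.2216] F [-6.2  0.5 13.2] w 0.0241 q [ 0.14  0.26 -0.43  1.94  0.13  0.97 -0.47]
x,y,z cols
 [[ 0.12   0.993  0.002]
 [ 0.993 -0.12  -0.   ]
 [ 0.     0.002 -1.   ]]
the job is handed in; nothing more can be done
None
```

The job is done and handed in at 14.6 s, with the arm still gripping the red handle and holding the lever level. I drew the scoop out by its orange handle, laid it flat in the steel tray and opened the gripper only after it touched the tray floor. Then I gripped the left half of the red handle and pulled the lever down.

**Last checks:**
- **Lever:** the handle came down 111.7 of the 113 mm to level, about 0.005 rad short. The top of the bar measured flat at z 0.230–0.232 (level is 0.231), just before a last trim of about 1 mm. The upward force at the handle is 13.2 N, against about 13 N expected at level.
- **Side force:** about 6 N remains lengthwise along the lever. My trim reduced it from 8 N but did not remove it.
- **Block:** its measured faces are unchanged to 0.3 mm.
- **Bystanders:** the carton, bottle, mallet and tray showed no movement. The two spare blocks showed offsets of about 0.5 pixel, which I put down to the comparison method.
- **Weak checks:** the image match for the tape roll and glue brush was poor, probably because of the arm and its shadow. I saw no contact with either, but that check did not settle it.

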